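# Put the chair-repair dowels and turned feet back in their trays

### The arm

A 7-joint arm with a two-finger parallel gripper is mounted at the origin on a cart in front of the work surface, level with it; the furniture and walls round the work are solid. World frame = base frame: x ahead of the robot, y to its left, z up, the work surface at z = 0. Lengths are in mm, angles in rad, forces in N, time in s.
With the tool pointing down it reaches from about 400 to 850 mm from the base axis. Payload 4.4 kg.
Tool frame: the origin (TCP) lies midway between the tips of the shut fingers; the grasp point (between the pads) lies 19 mm behind it; z points along the fingers, y is the line along which they close (so a half turn about z gives the same grasp; the last joint's range is limited). The gripper opens to 94 mm and grips with 3 to 60 N. Pads are 16 mm wide; open, the fingers measure 119 mm over their backs; the gripper's body (75 mm by 177 mm) begins 78 mm behind the grasp point.
Start: joints at [-1.258, 0.628, 0.038, 1.517, -0.027, 0.996, -0.02], TCP at [240.351, 603.945, 205.478] pointing down, gripper open.
Joint ranges: [-3.06, 3.06], [-0.37, 2.12], [-1.25, 1.32], [0.18, 2.47], [-1.1, 4.24], [0.23, 1.98], [-2.94, 2.94]. Speed limits (rad/s): [2.57, 2.57, 3.14, 3.14, 3.14, 3.14, 3.14].

### API

Orientations are given as [roll, pitch, yaw] about the fixed x, y, z axes, in that order (R = Rz(yaw) Ry(pitch) Rx(roll)).
In Python, from cell import ctrl gives the robot as it stands.
- The arm moves only by the shell command python3 -m jog 'ROWS' [FORCE]. ROWS is JSON, a list of rows, each a list of 5 numbers: the shift along the tool's x, y, z in m, then the turn about the tool's z in rad, then the opening, from 0 (shut) to 1 (fully open). A call has 1 to 5 rows; each row shifts and turns the commanded pose from where the row before left it, along the tool's axes as they then stand; what a row does not reach is not made up. A row lasts 1/8 s, in which the tool goes at most 62.5 mm and 10.7 degrees, less where a joint would pass 70% of its speed; a pose out of reach is approached as far as the arm can. A call is refused whole if a number of a shift passes 0.0625 or a number of a turn 0.188, either way. A call with a gripper value outside its range is refused whole. The fingers move at their own pace and stop on an object; FORCE is the grip in N (left out, the last holds). Time passes only in rows, so rows that do not move let the fingers close. It gives the time, the measured TCP pose, the force, the opening and the grip force at its end, in the units of the state.
- ctrl.sense(): the state, without advancing time (a new reading comes with each control period).
- ctrl.capture(name): name is "scene" or "side" or "wrist"; returns a dict with "color" (420x560x3 uint8, red, green, blue), "camera_matrix" (3x3 intrinsics, pixels), "k1" (the pictures are not rectified: a ray, as slopes to the right and down, at radius r is drawn at 1 + k1 r^2 times it, then the intrinsics apply), "position" and "orientation" of the camera in the world; the wrist camera has in their place "mount" (4x4, takes a point from camera to tool coordinates, whose origin is the TCP and whose axes are the flange's). Camera axes: x right, y down, z forward; pixel columns grow to the right and rows downward; lengths in mm; the calibration is good to about 2 mm. A picture is of the moment at which its call begins: read the wrist's pose just before it. There is no depth.
- ctrl.job_done(): hands the job in; it is judged then, once.
The state is a dict: "time_s": time; "joints": joint angles; "dq": joint speeds; "tau": joint torques, N m; "ee_pos": TCP position; "eef_rot": TCP orientation; "contact_force": force on the tool from outside, world axes, zero at the start; "moment": the same for the moment, N m; "width": finger opening in mm; "grasp_force": force on a finger pad.
Only numpy, scipy, OpenCV 4.12 (cv2) and the standard library are available. Lean on these libraries where they do the work, as an engineer would, in place of code of your own. Each camera call takes 0.05 s, during which the arm holds its last target. There are 200 camera calls.

### The job

Put the loose repair parts back where their kind is kept: lay each of the two loose dowels flat and lengthwise in the wooden tray made for its length, beside the dowel already in it but not touching it, and stand the two loose turned feet upright in free bored nests of the board that already holds one foot. Leave the three parts that are already stored where they are.

Things in the scene. Friction and masses are not known exactly. Their poses are not given: they have to be found in the camera images.
- long_dowel: the longer loose beech dowel lying on the bench, 150 mm long, 10 mm thick (it lies still and does not roll), about 12 g. Origin at the centre of its underside, y along its length, z up
- short_dowel: the shorter loose beech dowel lying on the bench, 120 mm long, otherwise like the longer one. Origin at the centre of its underside, y along its length, z up
- foot_a: one of two loose, alike, small dark turned wooden furniture feet standing on the bench: 25 mm in diameter at its foot, 38 mm tall, about 30 g; grips like a plain round post. Origin at the centre of its underside, z up along its axis
- foot_b: the other loose turned foot, the same as foot_a in size and axes; either may go in any free nest
- long_tray: fixed brown wooden tray, dark floor, for 150 mm dowels. Inside 172 mm (its x) by 84 mm (its y), outside 188 x 100; walls 8 mm thick; floor top 6 mm, wall tops 22 mm above the origin. Origin: centre of its underside, on the bench; x along its length, z up. The stored dowel lies near its -y wall; a dowel 10 mm to the +y side of the centre line, its y along the tray's x, has 30 mm free each side
- short_tray: fixed brown wooden tray for 120 mm dowels, like long_tray in make, width, heights and axes, but 140 mm long inside (156 outside), so a 150 mm dowel cannot lie lengthwise in it. The stored dowel lies near its +y wall; a dowel 10 mm to the -y side of the centre line has 30 mm free on both sides
- foot_board: fixed brown wooden board 126 x 126 mm, 20 mm thick, with four round nests 41 mm in diameter, 10 mm deep, centred at x = +-29, y = +-29 mm in its frame; the one at +29, +29 holds a foot, three are free. A foot in a nest has its underside 10 mm above the board's origin and stands 28 mm proud of its top. Origin: centre of the underside, on the bench; z up, -x side to the robot
- stored_long_dowel: 150 mm dowel already lying in long_tray, loose; to stay where it is. Origin at the centre of its underside, y along its length
- stored_short_dowel: 120 mm dowel already lying in short_tray, loose; to stay where it is. Origin at the centre of its underside, y along its length
- stored_foot: turned foot already standing in a nest of foot_board, loose, same size as foot_a; to stay where it is. Origin at the centre of its underside
Things that resemble listed ones, but are neither listed nor needed, are in the scene too. What is shaped like the foot_b but blue or turquoise is not meant.

How it is judged (in metres and radians):
At the end, for the whole second after the job is handed in: Each loose dowel flat on its tray's floor, within 15 degrees of the tray's length, not touching the stored dowel; both feet upright (0.12 rad) on the bottom of free nests (within 3.5 mm in height, 11 mm in x and y); all four at rest; stored parts within 10 mm of their start (x of long_dowel in the frame of long_tray between -0.016 and 0.016 m and y of long_dowel in the frame of long_tray between -0.042 and 0.042 m and z of long_dowel in the frame of long_tray between 0 and 0.019 m and angle between long_dowel's own y axis and vertical between 1.5108 and 1.6308 rad and angle between the y axis of long_dowel and the x axis of long_tray, either way round below 0.26 rad and contact force between long_dowel and stored_long_dowel below 0.01 N and x of short_dowel in the frame of short_tray between -0.016 and 0.016 m and y of short_dowel in the frame of short_tray between -0.042 and 0.042 m and z of short_dowel in the frame of short_tray between 0 and 0.019 m and angle between short_dowel's own y axis and vertical between 1.5108 and 1.6308 rad and angle between the y axis of short_dowel and the x axis of short_tray, either way round below 0.26 rad and contact force between short_dowel and stored_short_dowel below 0.01 N and z of foot_a in the frame of foot_board between 0.006 and 0.0135 m and angle between each of foot_a, foot_b's own z axis and vertical below 0.12 rad and ((x of foot_a in the frame of foot_board between -0.04 and -0.018 m and y of foot_a in the frame of foot_board between -0.04 and -0.018 m) or (x of foot_a in the frame of foot_board between -0.04 and -0.018 m and y of foot_a in the frame of foot_board between 0.018 and 0.04 m) or (x of foot_a in the frame of foot_board between 0.018 and 0.04 m and y of foot_a in the frame of foot_board between -0.04 and -0.018 m)) and z of foot_b in the frame of foot_board between 0.006 and 0.0135 m and ((x of foot_b in the frame of foot_board between -0.04 and -0.018 m and y of foot_b in the frame of foot_board between -0.04 and -0.018 m) or (x of foot_b in the frame of foot_board between -0.04 and -0.018 m and y of foot_b in the frame of foot_board between 0.018 and 0.04 m) or (x of foot_b in the frame of foot_board between 0.018 and 0.04 m and y of foot_b in the frame of foot_board between -0.04 and -0.018 m)) and linear speed of each of long_dowel, short_dowel, foot_a, foot_b below 0.02 m/s and distance of each of stored_long_dowel, stored_short_dowel, stored_foot from where it was at the start of the episode below 0.01 m).
It fails at once if a part that was already stored is shifted by more than 10 mm or taken out (distance of any of stored_long_dowel, stored_short_dowel, stored_foot from where it was at the start of the episode above 0.01 m).
It also fails if it takes over 102 s, if anything falls off the work surface, if the arm or the gripper's body presses on something with over 40 N, if the wrist force passes 120 N, or if a joint passes its speed limit or range.

## Working session

There is one attempt and no reset: what is moved stays moved. The work goes in short steps, Python scripts to look and compute and a shell command to move; the robot and the scene stay as the last step left them, time stands still between calls to the robot, and variables do not carry over. Pictures are saved under pics/ and viewed, at most 14 in all, crops included, and the job is handed in when it is done.

```bash
mkdir -p pics; ls; python3 - <<'E'
from cell import ctrl
import cv2,json,numpy as np
s=ctrl.sense();print({k:np.round(v,3).tolist() for k,v in s.items()})
for n in("scene","side","wrist"):
    c=ctrl.capture(n);cv2.imwrite(f"pics/{n}0.png",c["color"][...,::-1])
    print(n,{k:np.round(v,4).tolist() for k,v in c.items() if k!="color"})
E
```

```text
pics
{'time_s': 0.0, 'joints': [-1.258, 0.629, 0.038, 1.518, -0.027, 0.996, -0.02], 'dq': [-0.0, -0.0, -0.001, 0.001, -0.0, 0.0, 0.001], 'tau': [-0.001, -54.973, 1.143, -18.663, -0.052, 0.024, 0.0], 'ee_pos': [240.083, 603.345, 204.578], 'eef_rot': [-3.14, 0.0, 2.763], 'contact_force': [0.612, -0.176, 0.431], 'moment': [0.009, -0.008, 0.019], 'grasp_force': 0.0, 'width': 94.097}
scene {'camera_matrix': [[429.2396, 0.0, 281.3789], [0.0, 429.2396, 202.899], [0.0, 0.0, 1.0]], 'k1': -0.033, 'position': [234.5606, -455.4516, 708.5195], 'orientation': [-2.4272, 0.02, -0.6023]}
side {'camera_matrix': [[485.0646, 0.0, 276.6733], [0.0, 485.0646, 205.0535], [0.0, 0.0, 1.0]], 'k1': 0.0149, 'position': [-340.0803, 407.7697, 476.0479], 'orientation': [-1.9871, -0.0185, -1.9941]}
wrist {'camera_matrix': [[313.616, 0.0, 282.3649], [0.0, 313.616, 208.2021], [0.0, 0.0, 1.0]], 'k1': -0.0341, 'mount': [[-0.0005, -0.9738, -0.2273, 65.6228], [1.0, -0.0005, -0.0001, 0.819], [-0.0001, -0.2273, 0.9738, -180.0785], [0.0, 0.0, 0.0, 1.0]]}
```

View images.

View pics/scene0.png

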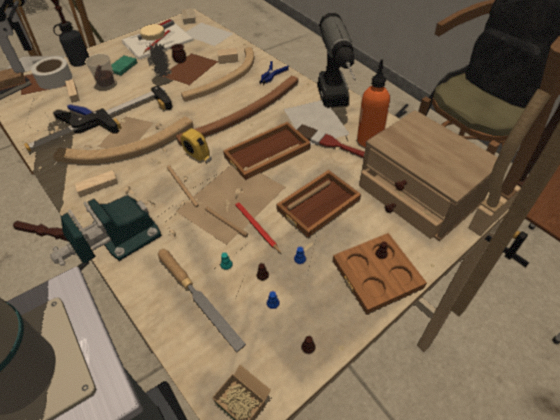

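View pics/side0.png

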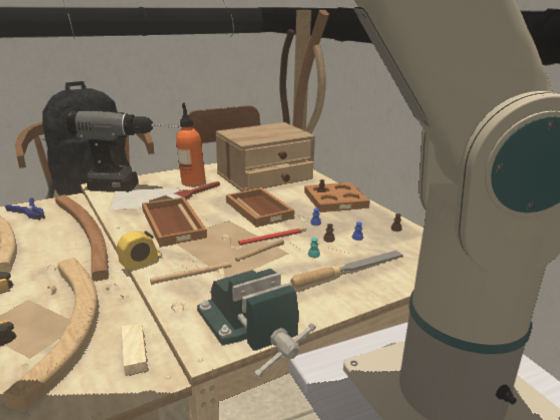

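```bash
cat > h.py <<'E'
import cv2,numpy as np
from scipy.spatial.transform import Rotation as R
from cell import ctrl
def cam(n):
    s=ctrl.sense();c=ctrl.capture(n)
    if n=="wrist":
        T=np.eye(4);T[:3,:3]=R.from_euler('xyz',s["eef_rot"]).as_matrix();T[:3,3]=s["ee_pos"]
        T=T@np.array(c["mount"])
    else:
        T=np.eye(4);T[:3,:3]=R.from_euler('xyz',c["orientation"]).as_matrix();T[:3,3]=c["position"]
    return dict(img=c["color"][...,::-1].copy(),K=np.array(c["camera_matrix"]),k=np.array([c["k1"],0,0,0.]),T=T)
def ray(c,p):
    u=cv2.undistortPoints(np.array(p,float).reshape(-1,1,2),c["K"],c["k"])[:,0]
    d=np.c_[u,np.ones(len(u))]@c["T"][:3,:3].T
    return c["T"][:3,3],d/np.linalg.norm(d,axis=1)[:,None]
def plane(c,p,z):
    o,d=ray(c,p);return o+d*((z-o[2])/d[:,2])[:,None]
def proj(c,X):
    Ti=np.linalg.inv(c["T"]);return cv2.projectPoints(np.array(X,float).reshape(-1,1,3),cv2.Rodrigues(Ti[:3,:3])[0],Ti[:3,3],c["K"],c["k"])[0][:,0]
def tri(obs): # [(cam,pixel)...] -> point, max residual mm
    A=0;b=0;L=[]
    for c,p in obs:
        o,d=ray(c,p);P=np.eye(3)-np.outer(d[0],d[0]);A=A+P;b=b+P@o;L.append((P,o))
    X=np.linalg.solve(A,b);return X,max(np.linalg.norm(P@(X-o)) for P,o in L)
def crop(c,x0,y0,x1,y1,f,name):
    cv2.imwrite(name,cv2.resize(c["img"][y0:y1,x0:x1],None,fx=f,fy=f,interpolation=cv2.INTER_CUBIC))
E
python3 - <<'E'
from h import *
import pickle
a=cam("scene");b=cam("side");pickle.dump((a,b),open("c0.pkl","wb"))
crop(a,150,110,430,320,2.8,"pics/sc1.png");crop(b,130,170,430,290,2.6,"pics/sd1.png")
E
```

```text
(no output)
```

View pics/sc1.png

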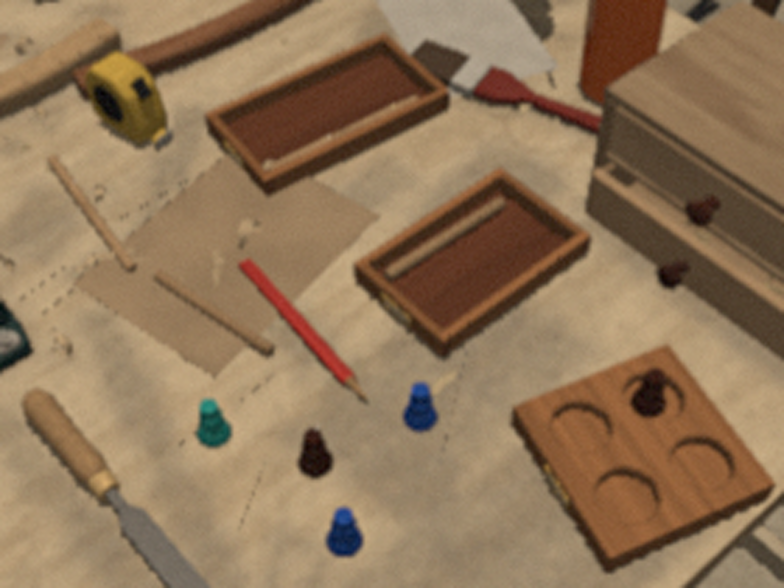

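View pics/sd1.png

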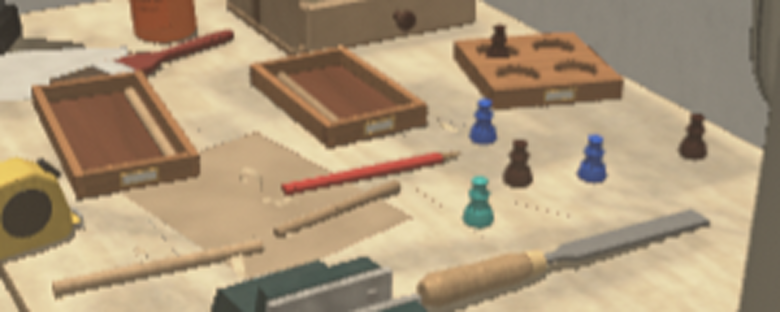

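```bash
python3 - <<'E'
from h import *
import pickle
a,b=pickle.load(open("c0.pkl","rb"))
S=lambda p:np.array(p)/2.8+[150,110]
D=lambda p:np.array(p)/2.6+[130,170]
np.set_printoptions(precision=1,suppress=True)
for n,p,q in [("d1a",(54,160),(57,288)),("d1b",(129,266),(262,247)),("d2a",(158,275),(278,233)),("d2b",(271,350),(397,186)),
 ("footA top",(313,433),(519,144)),("footA base",(316,465),(518,178)),
 ("st foot top",(655,374),(499,30)),
 ("LT near-left",(210,122),(35,88)),("LT near-right",(268,185),(80,190)),("LT far-right",(446,92),(197,158)),("LT far-left",(384,40),(140,75)),
 ("ST nl",(358,268),(252,68)),("ST nr",(446,346),(338,130)),("ST fr",(588,238),(425,107)),("ST fl",(500,172),(343,48)),
 ("B l",(515,410),(455,42)),("B n",(610,555),(487,95)),("B r",(770,485),(620,82)),("B f",(668,348),(573,35))]:
    print(n,*tri([(a,S(p)),(b,D(q))]),"z5",plane(a,S(p),5)[0,:2],"z22",plane(a,S(p),22)[0,:2],plane(b,D(q),22)[0,:2])
print("foot2 base",tri([(a,(308.5,349)),(b,D((694,150)))]),"top",tri([(a,(308,338)),(b,D((696,117)))]))
E
```

```text
d1a [415.6 301.3   3. ] 1.7861652698241839 z5 [416.3 301.4] z22 [411.9 283.1] [382.4 304.9]
d1b [412.3 155.9   4.3] 2.648146656642728 z5 [414.1 158.2] z22 [409.7 143.3] [380.1 164.8]
d2a [427.8 137.3   2.6] 1.5506107136353773 z5 [428.2 136.8] z22 [423.6 122.5] [393.9 148.1]
d2b [461.3  24.9   2.6] 1.7781538618903157 z5 [461.9  24.9] z22 [456.4  13.3] [425.7  40.5]
footA top [438.1 -70.7  32.9] 2.211267879544067 z5 [448.3 -52.8] z22 [443.1 -62.5] [453.7 -82.5]
footA base [437.2 -73.3   0.7] 0.23158007013903836 z5 [436.1 -75.4] z22 [431.3 -84.6] [402.1 -51.8]
st foot top [ 649.7 -169.7   40.9] 2.519137074874662 z5 [ 674.5 -152.2] z22 [ 663.9 -159.6] [ 687.4 -194.1]
LT near-left [550.6 259.8  58. ] 37.6129454962212 z5 [547. 265.] z22 [539.4 247.6] [713.3 259.6]
LT near-right [585.3 236.1 -39.4] 22.53078147338235 z5 [548.1 170.3] z22 [540.5 155.2] [510.2 263. ]
LT far-right [703.2 146.3 -20.3] 48.57510640053096 z5 [735.7 176.9] z22 [723.6 161.6] [528.1 167.2]
LT far-left [674.1 186.7  57.7] 21.778443776483922 z5 [732.9 268.1] z22 [720.9 250.6] [707.7 166.9]
ST nl [575.3  73.7  35.9] 40.5
[... 193 characters left out ...]
38917366 z5 [722.3 -26. ] z22 [710.5 -36.4] [547.9 -43. ]
ST fl [651.1   5.9  63.5] 21.326624750620358 z5 [712.   71.3] z22 [700.4  58.6] [700.5 -29.7]
B l [ 579.6 -111.9   41.7] 27.852497224325816 z5 [ 573.8 -118.4] z22 [ 565.6 -126.5] [ 674.6 -137.8]
B n [ 614.4 -187.8  -46.6] 45.867955914371414 z5 [ 553.4 -239.6] z22 [ 545.6 -244.8] [ 550.3 -105.5]
B r [ 646.1 -282.8   -6.7] 35.13999156829327 z5 [ 674.2 -262.9] z22 [ 663.6 -267.5] [ 530.6 -232.7]
B f [ 615.1 -199.9   71.7] 38.25000706521048 z5 [ 698.2 -140.8] z22 [ 687.  -148.4] [ 648.  -256.4]
foot2 base (array([ 422.9, -237.3,    1.5]), np.float64(0.2475629852656961)) top (array([ 423.4, -233.2,   34. ]), np.float64(1.4158594862496607))
```

Candidates for the feet (scene px): dark (262,271) and (308,344) are the loose feet. The teal (226,261) and blue (300,255) and (273,299) ones are decoys, and the dark foot at (383,250) is stored. The cabinet knobs at (400,184) and (390,207) are not feet. The dowels are the bare wood ones, (183,187) at about 147 mm (long) and (227,221) at about 117 mm (short). The stick at (258,226) is a red pencil.

Next I'll move over the bench for close wrist views.

```bash
python3 -m jog '[[-0.041,-0.0325,0,0,1],[-0.041,-0.0325,0,0,1],[-0.041,-0.0325,0,0,1],[-0.041,-0.0325,0,0,1],[-0.041,-0.0325,0,0,1]]'; python3 -m jog '[[-0.041,-0.0325,0,0,1],[-0.041,-0.0325,0,0,1],[-0.041,-0.0325,0,0,1],[-0.041,-0.0325,0,0,1],[-0.041,-0.0325,0,0,1]]'; python3 -m jog '[[0,0,0,0.17,1],[0,0,0,0.17,1],[0,0,0,0.17,1],[0,0,0,0.17,1]]';python3 -m jog '[[0,0,0,0.17,1],[0,0,0,0.17,1],[0,0,0,0.17,1],[0,0,0,0,1]]'
python3 - <<'E'
from h import *
import pickle
c=cam("wrist");pickle.dump(c,open("w1.pkl","wb"));cv2.imwrite("pics/w1.png",cv2.resize(c["img"],None,fx=1.42,fy=1.42,interpolation=cv2.INTER_CUBIC))
E
```

```text
time_s: 0.88
ee_pos: [371.5, 375.7, 205.6]
eef_rot: [3.141, 0.0, 2.763]
contact_force: [0.8, 0.4, 0.4]
width: 93.8
grasp_force: 0.0
time_s: 1.5
ee_pos: [501.8, 148.9, 205.6]
eef_rot: [3.141, 0.0, 2.763]
contact_force: [0.8, -0.2, 0.0]
width: 93.8
grasp_force: 0.0
time_s: 2.0
ee_pos: [501.1, 150.3, 205.5]
eef_rot: [3.142, -0.0, 2.077]
contact_force: [0.0, -0.3, -0.4]
width: 93.9
grasp_force: 0.0
time_s: 2.5
ee_pos: [501.0, 150.5, 205.4]
eef_rot: [-3.142, 0.0, 1.575]
contact_force: [0.7, -0.0, -0.6]
width: 94.1
grasp_force: 0.0
```

View pics/w1.png

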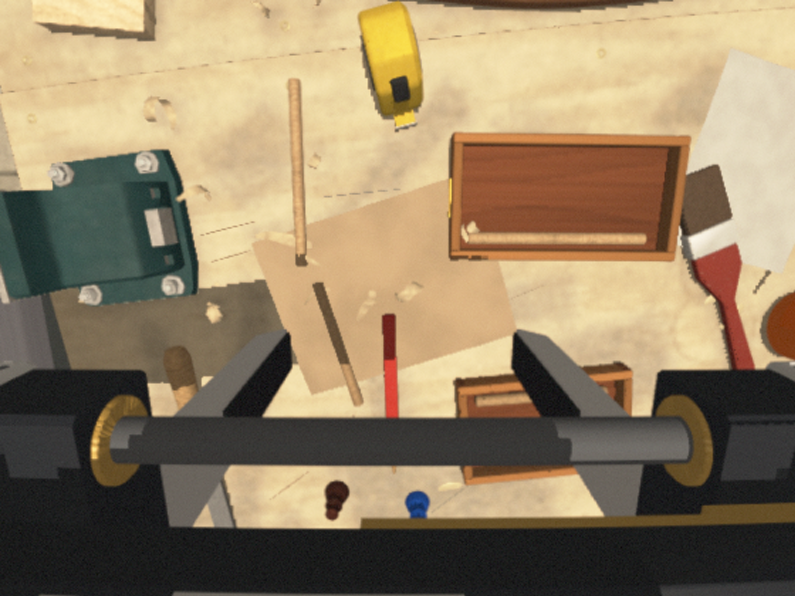

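```bash
python3 - <<'E'
from h import *
import pickle
np.set_printoptions(precision=1,suppress=True)
a,b=pickle.load(open("c0.pkl","rb"));c=pickle.load(open("w1.pkl","rb"))
S=lambda p:np.array(p)/2.8+[150,110]
W=lambda p:np.array(p)/1.42
for n,w,s in [("L a",(294,80),(54,160)),("L b",(301,264),(129,266)),("S a",(319,284),(158,275)),("S b",(359,404),(271,350)),
 ("LT nl",(453,133),(210,122)),("LT fl",(690,136),(384,40)),("LT fr",(676,260),(446,92)),("LT nr",(450,258),(268,172)),
 ("ST nl",(457,379),(358,268)),("ST fl",(631,364),(500,172))]:
    print(n,*tri([(c,W(w)),(a,S(s))]),"z5",plane(c,W(w),5)[0,:2],"z22",plane(c,W(w),22)[0,:2],plane(a,S(s),22)[0,:2])
E
```

```text
L a [416.  303.6   3.6] 0.8829449503262164 z5 [415.5 303.7] z22 [419.3 299.9] [411.9 283.1]
L b [414.3 156.3   6.7] 0.7763590073667086 z5 [414.7 155.7] z22 [418.5 158.4] [409.7 143.3]
S a [429.  137.9   3.5] 0.37272225089842803 z5 [429.6 138.1] z22 [432.8 141.6] [423.6 122.5]
S b [462.1  24.4   5.6] 0.4008392085845031 z5 [462.4  24. ] z22 [464.1  32.6] [456.4  13.3]
LT nl [544.2 262.8   7.6] 1.6527643270844583 z5 [543.  263.7] z22 [541.1 261.6] [539.4 247.6]
LT fl [732.  263.2  11. ] 2.7157369753227893 z5 [738.9 263.9] z22 [728.3 261.8] [720.9 250.6]
LT fr [727.6 163.5  21.2] 2.788204586468287 z5 [741.1 160.7] z22 [730.4 163.2] [723.6 161.6]
LT nr [543.3 163.7  27. ] 2.5691311939780945 z5 [543.3 161.3] z22 [541.4 163.8] [548.2 167.8]
ST nl [554.2  50.5   8.9] 1.795884391928863 z5 [553.   49.4] z22 [550.7  56.9] [550.1  40.9]
ST fl [708.6  66.8  11.3] 0.737494612072628 z5 [712.9  64.1] z22 [703.5  70.9] [700.4  58.6]
```

```bash
python3 - <<'E'
from h import *
import pickle
np.set_printoptions(precision=1,suppress=True)
a,b=pickle.load(open("c0.pkl","rb"));c=pickle.load(open("w1.pkl","rb"))
# plate of vise: wrist quad corners vs z ; and where side-view top edge rays lie
for z in(40,70,100): print(z,plane(c,np.array([(145,210),(170,208),(150,248),(178,243)])/1.42,z)[:,:2].tolist(),"side",plane(b,np.array([(232,292),(390,270),(215,292),(320,262)])/2.6+[130,170],z)[:,:2].round(0).tolist(),"scene",plane(a,[(105,197),(137,197),(88,205)],z)[:,:2].round(0).tolist())
E
```

```text
40 [[303.3407096918486, 203.25983405315904], [323.18565778518223, 204.70237528495295], [303.75183672329086, 173.82755636482221], [326.59842114528897, 177.74090107810684]] side [[307.0, 210.0], [293.0, 108.0], [311.0, 220.0], [319.0, 146.0]] scene [[257.0, 261.0], [313.0, 221.0], [219.0, 260.0]]
70 [[320.5042852447207, 204.44334538519513], [338.62580878900053, 205.76060984830195], [320.8797081556263, 177.56709906887727], [341.74219242932884, 181.1405913262086]] side [[263.0, 223.0], [249.0, 128.0], [267.0, 233.0], [274.0, 164.0]] scene [[256.0, 229.0], [309.0, 191.0], [220.0, 228.0]]
100 [[337.66786079759277, 205.62685671723125], [354.06595979281883, 206.81884441165096], [338.0075795879618, 181.30664177293227], [356.8859637133687, 184.54028157431037]] side [[218.0, 237.0], [206.0, 149.0], [222.0, 245.0], [229.0, 182.0]] scene [[255.0, 197.0], [306.0, 160.0], [221.0, 196.0]]
```

```bash
python3 -m jog '[[0.0397,-0.043,0.03,0,0.5],[0.0397,-0.043,0.03,0,0.5],[0,0,0.05,0,0.5],[0,0,0.05,0,0.5],[0,0,0,0,0.5]]'
```

```text
time_s: 3.18
ee_pos: [416.8, 224.5, 46.1]
eef_rot: [-3.135, 0.003, 1.575]
contact_force: [-0.0, 0.2, -0.0]
width: 48.7
grasp_force: 0.0
```

```bash
python3 -m jog '[[0,0,0.02,0,0.5],[0,0,0.014,0,0.5],[0,0,0,0,0.5],[0,0,0,0,0.5]]'
```

```text
time_s: 3.68
ee_pos: [419.8, 225.9, 15.4]
eef_rot: [3.14, -0.001, 1.573]
contact_force: [-0.1, -0.3, -0.3]
width: 47.4
grasp_force: 0.0
```

```bash
python3 -m jog '[[0.004,-0.0048,0.006,0,0.5],[0,0,0.007,0,0.5],[0,0,0,0,0.5]]';  python3 -m jog '[[0,0,0,0,0],[0,0,0,0,0],[0,0,0,0,0],[0,0,0,0,0]]' 12
```

```text
time_s: 4.05
ee_pos: [413.9, 229.6, 0.9]
eef_rot: [-3.141, 0.0, 1.573]
contact_force: [-0.4, 0.5, -0.7]
width: 47.2
grasp_force: 0.0
time_s: 4.55
ee_pos: [414.5, 229.6, 1.5]
eef_rot: [3.141, -0.0, 1.573]
contact_force: [0.0, 0.3, -0.1]
width: 10.1
grasp_force: 0.1
```

```bash
python3 -m jog '[[0,0,0,0,0],[0,0,-0.02,0,0],[0,0,-0.04,0,0],[0,0,-0.04,0,0],[0,0,0,0,0]]' 20;  python3 -m jog '[[0,0,0,0.175,0],[0,0,0,0.175,0],[0,0,0,0.175,0],[0,0,0,0.175,0],[0,0,0,0.175,0]]'; python3 -m jog '[[0,0,0,0.175,0],[0,0,0,0.175,0],[0,0,0,0.175,0],[0,0,0,0.173,0],[0,0,0,0,0]]'
```

```text
time_s: 5.18
ee_pos: [416.1, 230.6, 103.7]
eef_rot: [3.137, -0.003, 1.573]
contact_force: [0.2, 0.5, -1.2]
width: 9.1
grasp_force: 20.0
time_s: 5.8
ee_pos: [413.7, 229.3, 100.4]
eef_rot: [-3.142, 0.002, 0.692]
contact_force: [-0.1, -0.2, -0.5]
width: 8.7
grasp_force: 20.0
time_s: 6.42
ee_pos: [413.7, 229.2, 100.3]
eef_rot: [3.139, 0.001, 0.002]
contact_force: [-0.5, -0.1, -0.8]
width: 9.1
grasp_force: 20.0
```

```bash
python3 -m jog '[[0.045,0.0017,0,0,0],[0.045,0.0017,0,0,0],[0.045,0.0016,0,0,0],[0.045,0.0016,0,0,0],[0.0415,0,0,0,0]]';python3 -m jog '[[0,0,0,0,0],[0,0,0,0,0]]'
python3 - <<'E'
from h import *
import pickle
c=cam("wrist");a=cam("scene");pickle.dump((c,a),open("w2.pkl","wb"))
crop(c,0,0,560,420,.71,"pics/t.png");w=cv2.imread("pics/t.png");s=cv2.resize(a["img"][100:240,180:380],(600,420))
cv2.imwrite("pics/p2.png",np.hstack([w,cv2.resize(s[:,:],(398,298))]))
E
```

```text
time_s: 7.05
ee_pos: [637.0, 222.5, 100.4]
eef_rot: [3.141, 0.001, 0.003]
contact_force: [-0.5, 0.1, 0.6]
width: 9.3
grasp_force: 20.0
time_s: 7.3
ee_pos: [634.5, 222.7, 100.4]
eef_rot: [3.142, 0.003, 0.001]
contact_force: [0.2, -0.1, 0.3]
width: 9.2
grasp_force: 20.0
```

View pics/p2.png

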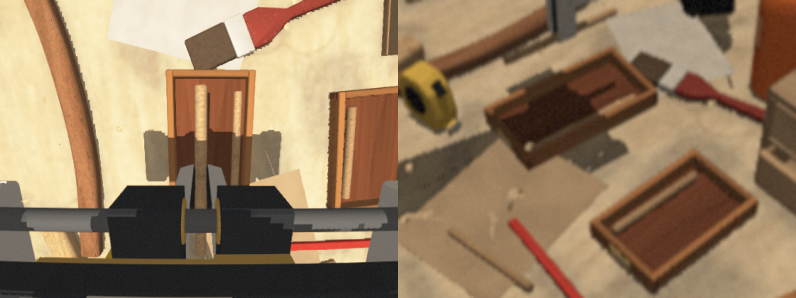

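```bash
python3 - <<'E'
from h import *
import pickle
np.set_printoptions(precision=1,suppress=True)
c,a=pickle.load(open("w2.pkl","rb"))
f=lambda p,z:print(plane(c,np.array(p)/.71,z)[:,:2].tolist())
f([(202,86)],104);f([(166,70),(254,70)],22);f([(330,92),(236,92)],22)
E
```

```text
[[707.5907205918975, 222.39316639051597]]
[[728.009858715733, 261.71586423355774], [728.1346435054236, 164.30102795340304]]
[[705.0230523569015, 75.84601318231472], [704.3070703634144, 183.4752464245847]]
```

```bash
python3 -m jog '[[0.0015,0,0.03,0,0],[0,0,0.03,0,0],[0,0,0.02,0,0],[0,0,0,0,0],[0,0,0,0,0]]';python3 -m jog '[[0,0,0.006,0,0],[0,0,0.005,0,0],[0,0,0,0,0]]'
```

```text
time_s: 8.02
ee_pos: [638.1, 223.0, 22.5]
eef_rot: [-3.141, -0.002, -0.0]
contact_force: [0.5, -0.2, 0.0]
width: 9.1
grasp_force: 20.0
time_s: 8.4
ee_pos: [637.1, 223.0, 10.1]
eef_rot: [3.142, 0.001, -0.0]
contact_force: [-0.2, 0.2, -0.4]
width: 9.2
grasp_force: 20.0
```

```bash
python3 -m jog '[[0,0,0.0015,0,0],[0,0,0,0,0],[0,0,0,0,0.22],[0,0,0,0,0.22],[0,0,0,0,0.22]]'; python3 -m jog '[[0,0,-0.02,0,0.22],[0,0,-0.045,0,0.22],[0,0,-0.045,0,0.22],[0,0,-0.045,0,0.22],[0,0,0,0,0.22]]'
python3 - <<'E'
from h import *
c=cam("wrist")
cv2.imwrite("pics/p3.png",c["img"][0:260])
E
```

```text
time_s: 9.02
ee_pos: [637.4, 223.0, 9.0]
eef_rot: [-3.142, -0.0, -0.0]
contact_force: [0.0, -0.1, -0.3]
width: 20.6
grasp_force: 0.0
time_s: 9.65
ee_pos: [640.4, 222.7, 169.7]
eef_rot: [-3.14, -0.009, -0.001]
contact_force: [-0.0, 0.6, 0.6]
width: 20.7
grasp_force: 0.0
```

View pics/p3.png

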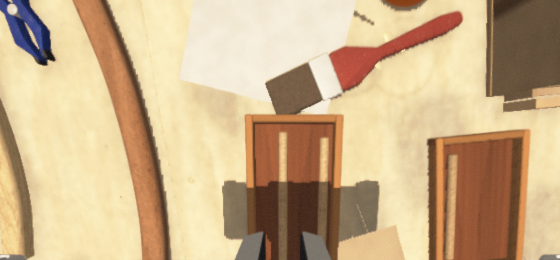

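```bash
python3 -m jog '[[-0.0384,0.0283,0,0,0.5],[-0.0384,0.0283,0,0,0.5],[-0.0384,0.0283,0,0,0.5],[-0.0384,0.0283,0,0,0.5],[-0.0384,0.0283,0,0,0.5]]'; python3 -m jog '[[0,0,0.01,-0.185,0.5],[0,0,0.01,-0.185,0.5],[0,0,0.01,-0.185,0.5],[0,0,0.01,-0.185,0.5],[0,0,0.01,-0.185,0.5]]';python3 -m jog '[[0,0,0.01,-0.185,0.5],[0,0,0.01,-0.185,0.5],[0,0,0.01,-0.185,0.5],[0,0,0.01,-0.185,0.5],[0,0,0.01,-0.185,0.5]]'; python3 -m jog '[[0,0,0,0,0.5],[0,0,0,0,0.5]]'
```

```text
time_s: 10.32
ee_pos: [443.2, 80.7, 163.4]
eef_rot: [3.141, 0.002, -0.0]
contact_force: [0.1, -0.4, -0.4]
width: 46.7
grasp_force: 0.0
time_s: 10.95
ee_pos: [444.5, 81.5, 113.2]
eef_rot: [-3.14, 0.001, 0.931]
contact_force: [-0.4, 0.6, 0.4]
width: 47.2
grasp_force: 0.0
time_s: 11.58
ee_pos: [444.5, 81.4, 63.2]
eef_rot: [-3.14, -0.0, 1.856]
contact_force: [-0.1, 0.8, -0.1]
width: 47.4
grasp_force: 0.0
time_s: 11.82
ee_pos: [445.2, 81.4, 64.0]
eef_rot: [-3.141, 0.0, 1.846]
contact_force: [-0.7, -0.4, -0.2]
width: 46.9
grasp_force: 0.0
```

```bash
python3 -m jog '[[0,0,0.03,0,0.3],[0,0,0.02,0,0.3],[0,0,0.008,0,0.3],[0,0,0.004,0,0.3],[0,0,0,0,0.3]]';  python3 -m jog '[[0,0,0,0,0],[0,0,0,0,0],[0,0,0,0,0],[0,0,0,0,0]]' 20
```

```text
time_s: 12.45
ee_pos: [445.4, 81.6, 2.0]
eef_rot: [-3.141, 0.001, 1.848]
contact_force: [0.1, 0.6, -0.4]
width: 28.4
grasp_force: 0.0
time_s: 12.95
ee_pos: [445.6, 81.6, 2.3]
eef_rot: [3.141, -0.0, 1.85]
contact_force: [0.2, 0.1, 4.6]
width: 9.2
grasp_force: 20.0
```

```bash
python3 -m jog '[[0,0,-0.03,0,0],[0,0,-0.04,0,0],[0,0,-0.04,0,0],[0,0,0,0.18,0],[0,0,0,0.18,0]]' ;  python3 -m jog '[[0,0,0,0.175,0],[0,0,0,0.175,0],[0,0,0,0.175,0],[0,0,0,0.175,0],[0,0,0,0.175,0]]'; python3 -m jog '[[0,0,0,0.175,0],[0,0,0,0.175,0],[0,0,0,0.173,0],[0,0,0,0,0]]'; python3 -m jog '[[0.045,0.015,0,0,0],[0.045,0.015,0,0,0],[0.04,0.015,0,0,0],[0,0,0,0,0],[0,0,0,0,0]]'
python3 - <<'E'
from h import *
import pickle
c=cam("wrist");pickle.dump(c,open("w4.pkl","wb"))
crop(c,0,0,560,300,1.42,"pics/p4.png")
E
```

```text
time_s: 13.58
ee_pos: [445.6, 81.8, 112.7]
eef_rot: [3.141, -0.001, 1.484]
contact_force: [0.4, 0.7, 0.2]
width: 9.0
grasp_force: 20.0
time_s: 14.2
ee_pos: [445.2, 81.6, 111.9]
eef_rot: [-3.141, 0.0, 0.609]
contact_force: [0.1, -0.0, 0.0]
width: 9.0
grasp_force: 20.0
time_s: 14.7
ee_pos: [445.1, 81.4, 111.7]
eef_rot: [3.141, 0.001, 0.094]
contact_force: [0.4, 0.3, -0.6]
width: 9.4
grasp_force: 20.0
time_s: 15.32
ee_pos: [577.8, 48.7, 111.6]
eef_rot: [-3.141, 0.002, 0.093]
contact_force: [0.1, 0.2, 0.4]
width: 9.0
grasp_force: 20.0
```

View pics/p4.png

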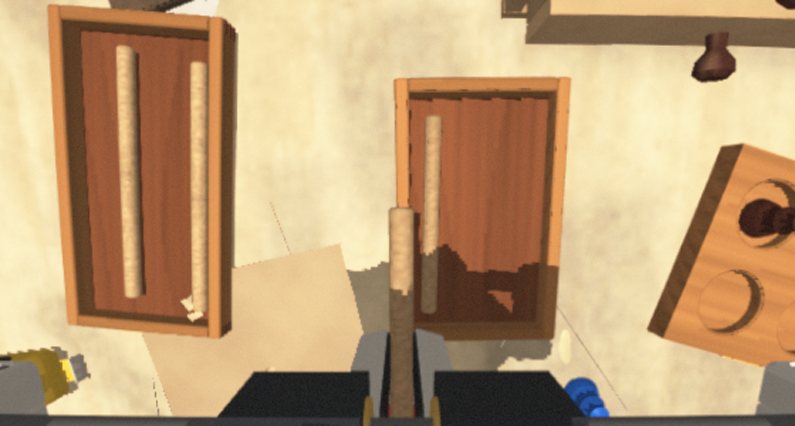

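```bash
python3 - <<'E'
from h import *
import pickle
np.set_printoptions(precision=1,suppress=True)
c=pickle.load(open("w4.pkl","rb"))
f=lambda n,p,z:print(n,plane(c,np.array(p)/1.42,z)[:,:2].round(1).tolist())
f("ST fl fr nr",[(395,79),(570,78),(555,338)],22)
f("stored",[(433,117),(429,312)],11);f("held end",[(401,209)],115)
f("board fl, nl, nest, ",[(724,145),(650,330),(730,301),(770,213)],20)
f("LT",[(50,6),(236,18),(215,335),(72,322)],22)
E
```

```text
ST fl fr nr [[704.5, 64.8], [714.7, -33.4], [561.7, -50.7]]
stored [[688.1, 40.8], [568.5, 30.4]]
held end [[636.7, 55.0]]
board fl, nl, nest,  [[688.8, -132.2], [572.0, -112.2], [595.8, -160.2], [652.8, -171.3]]
LT [[727.5, 260.2], [728.4, 154.9], [543.5, 165.9], [543.3, 259.2]]
```

```bash
python3 -m jog '[[0.0257,0.0283,0,0,0],[0.0256,0.0283,0,-0.007,0],[0,0,0.03,0,0],[0,0,0.03,0,0],[0,0,0.02,0,0]]' ;  python3 -m jog '[[0,0,0,0,0],[0,0,0.01,0,0],[0,0,0,0,0]]'
```

```text
time_s: 16.0
ee_pos: [633.8, -1.9, 30.7]
eef_rot: [-3.14, 0.002, 0.1]
contact_force: [0.3, 0.4, 0.0]
width: 9.6
grasp_force: 20.0
time_s: 16.38
ee_pos: [635.2, -2.8, 22.1]
eef_rot: [-3.141, 0.0, 0.099]
contact_force: [-0.6, 0.2, -0.4]
width: 9.4
grasp_force: 20.0
```

```bash
python3 -m jog '[[0,0,0.007,0,0],[0,0,0.006,0,0],[0,0,0,0,0],[0,0,0,0,0.22],[0,0,0,0,0.22]]' ;  python3 -m jog '[[0,0,0,0,0.22],[0,0,-0.02,0,0.22],[0,0,-0.045,0,0.22],[0,0,-0.045,0,0.22],[0,0,-0.045,0,0.22]]'; python3 -m jog '[[-0.058,0.025,0,0,0.5],[-0.058,0.025,0,0,0.5],[-0.0,0.025,0,0,0.5],[0,0,0,0,0.5],[0,0,0,0,0.5]]'
python3 - <<'E'
from h import *
import pickle
c=cam("wrist");a=cam("scene");b=cam("side");pickle.dump((c,a,b),open("w5.pkl","wb"))
crop(c,0,0,560,320,1.42,"pics/p5.png")
np.set_printoptions(precision=1,suppress=True)
print(plane(a,[(226,267),(300,261),(273,305),(262,277),(308.5,351)],2)[:,:2])
E
```

```text
time_s: 17.0
ee_pos: [635.3, -3.1, 9.1]
eef_rot: [3.142, 0.0, 0.099]
contact_force: [0.1, 0.5, -0.9]
width: 20.4
grasp_force: 0.0
time_s: 17.62
ee_pos: [635.4, -3.3, 167.0]
eef_rot: [3.141, -0.001, 0.098]
contact_force: [1.4, 0.1, -0.0]
width: 20.6
grasp_force: 0.0
time_s: 18.25
ee_pos: [529.3, -87.5, 164.5]
eef_rot: [-3.141, -0.001, 0.1]
contact_force: [-0.1, 0.9, -0.4]
width: 46.5
grasp_force: 0.0
[[ 389.5  -15.6]
 [ 514.7  -87.1]
 [ 419.1 -135.2]
 [ 434.5  -74.6]
 [ 420.5 -240.4]]
```

View pics/p5.png

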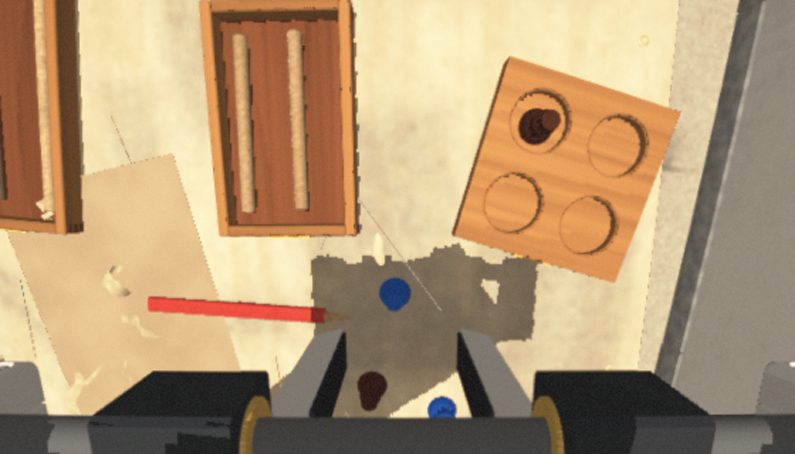

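```bash
python3 - <<'E'
from h import *
import pickle
np.set_printoptions(precision=1,suppress=True)
c,a,b=pickle.load(open("w5.pkl","rb"))
P=lambda p,z:plane(c,np.array(p)/1.42,z)[:,:2]
n=P([(514,203),(588,225),(617,146),(541,121)],20);print("nests nl nr fr fl",n,"mean",n.mean(0))
k=P([(510,57),(680,111),(615,282),(454,235)],20);print("corners fl fr nr nl",k,k.mean(0),"sides",np.linalg.norm(k-np.roll(k,1,0),axis=1))
S=lambda p:np.array(p)/2.8+[150,110]
for q,s in [((514,203),(627,497)),((588,225),None),((617,146),(702,463)),((541,121),None)]:
    if s: print(tri([(c,np.array(q)/1.42),(a,S(s))]))
print("corner fl",tri([(c,np.array((510,57))/1.42),(a,S((668,348)))]),"nl",tri([(c,np.array((454,235))/1.42),(a,S((515,410)))]))
print("foot",P([(372,382)],38),P([(371,398)],5),tri([(c,np.array((372,383))/1.42),(a,S((313,433)))]))
E
```

```text
nests nl nr fr fl [[ 595.2 -161.4]
 [ 585.3 -217.6]
 [ 641.7 -227.8]
 [ 652.3 -171.6]] mean [ 618.6 -194.6]
corners fl fr nr nl [[ 690.6 -144.2]
 [ 669.7 -267.5]
 [ 545.7 -246.1]
 [ 568.1 -121.4]] [ 618.5 -194.8] sides [124.6 125.  125.9 126.6]
(array([ 605.9, -188.1,  -48.4]), np.float64(14.137288394737851))
(array([ 642. , -228.7,   17.8]), np.float64(0.05717607233930551))
corner fl (array([ 692. , -145.1,   14.7]), np.float64(0.18641819722618735)) nl (array([ 568.3, -122.6,   15. ]), np.float64(0.8481753547307679))
foot [[455.9 -72.3]] [[426.6 -71.9]] (array([445.1, -68.1,  23.5]), np.float64(5.007821469355443))
```

```bash
python3 -m jog '[[-0.0455,-0.0119,0,0,0.53],[-0.0454,-0.0118,0,0,0.53],[0,0,0.05,0,0.53],[0,0,0.05,0,0.53],[0,0,0,0,0.53]]' ;  python3 -m jog '[[0,0,0,0,0.53]]'
```

```text
time_s: 19.02
ee_pos: [433.7, -72.7, 62.1]
eef_rot: [-3.139, 0.006, 0.099]
contact_force: [-0.0, -0.7, 0.6]
width: 49.9
grasp_force: 0.0
time_s: 19.15
ee_pos: [436.4, -74.5, 65.1]
eef_rot: [3.141, -0.001, 0.099]
contact_force: [0.7, 0.3, 0.4]
width: 49.9
grasp_force: 0.0
```

```bash
python3 -m jog '[[0,-0.0015,0.02,0,0.53],[0,0,0,0,0.53],[0,0,0,0,0.53]]'
python3 - <<'E'
from h import *
a=cam("scene");b=cam("side")
f=lambda c,x,y:cv2.resize(c["img"][y:y+90,x:x+100],(400,360),interpolation=cv2.INTER_CUBIC)
cv2.imwrite("pics/p6.png",np.hstack([f(a,215,215),f(b,280,190)]))
for c in(a,b): print(proj(c,[[436.5,-73,0],[436.5,-73,38]]).round(1).tolist())
E
```

```text
time_s: 19.52
ee_pos: [436.4, -72.7, 45.3]
eef_rot: [3.141, -0.002, 0.099]
contact_force: [1.0, -0.0, -0.1]
width: 49.5
grasp_force: 0.0
[[262.5, 276.5], [261.4, 265.6]]
[[329.2, 238.9], [330.3, 222.6]]
```

View pics/p6.png

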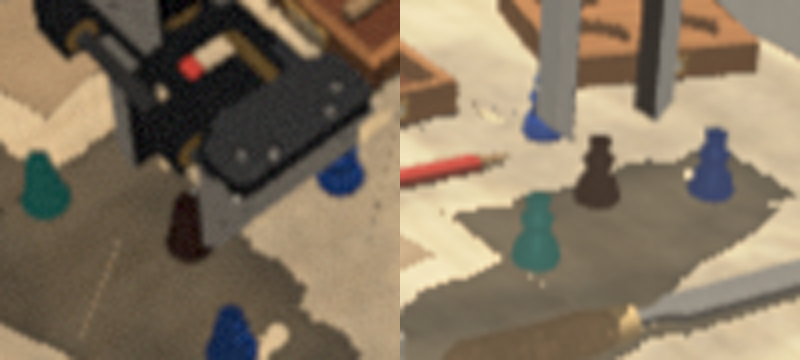

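The dark foot sits between the fingers in the side view (px 329,239), which matches the projected base, so I'll descend and grip.

```bash
python3 -m jog '[[0,0,0.02,0,0.53],[0,0,0.011,0,0.53],[0,0,0,0,0.53],[0,0,0,0,0],[0,0,0,0,0]]' 20; python3 -m jog '[[0,0,0,0,0],[0,0,0,0,0],[0,0,-0.02,0,0],[0,0,-0.04,0,0],[0,0,-0.03,0,0]]'
```

```text
time_s: 20.25
ee_pos: [435.8, -72.5, 13.5]
eef_rot: [3.141, -0.001, 0.099]
contact_force: [0.2, -0.1, 0.6]
width: 33.2
grasp_force: 0.0
time_s: 20.88
ee_pos: [435.3, -72.4, 104.2]
eef_rot: [3.141, 0.0, 0.098]
contact_force: [-0.5, -0.1, -0.8]
width: 18.7
grasp_force: 19.6
```

```bash
python3 -m jog '[[0.0376,0.026,0,0,0],[0.0376,0.026,0,0,0],[0.0376,0.026,0,0,0],[0.0376,0.026,0,0,0],[0,0,0,0,0]]'; python3 -m jog '[[0,0,0.03,0,0],[0,0,0,0,0],[0,0,0,0,0]]'
python3 - <<'E'
from h import *
a=cam("scene");b=cam("side");c=cam("wrist")
f=lambda c,x,y:cv2.resize(c["img"][y:y+90,x:x+100],(400,360),interpolation=cv2.INTER_CUBIC)
cv2.imwrite("pics/p7.png",np.hstack([f(a,325,210),f(b,290,150)]))
for c in(a,b): print(proj(c,[[595.2,-161.4,10]]).round(1).tolist())
E
```

```text
time_s: 21.5
ee_pos: [597.4, -163.1, 102.7]
eef_rot: [3.139, -0.001, 0.099]
contact_force: [-0.5, 0.4, 0.5]
width: 19.1
grasp_force: 19.6
time_s: 21.88
ee_pos: [595.0, -160.8, 73.6]
eef_rot: [-3.142, 0.0, 0.099]
contact_force: [-0.4, 0.1, 0.1]
width: 18.9
grasp_force: 19.6
[[357.1, 264.9]]
[[328.4, 200.6]]
```

View pics/p7.png

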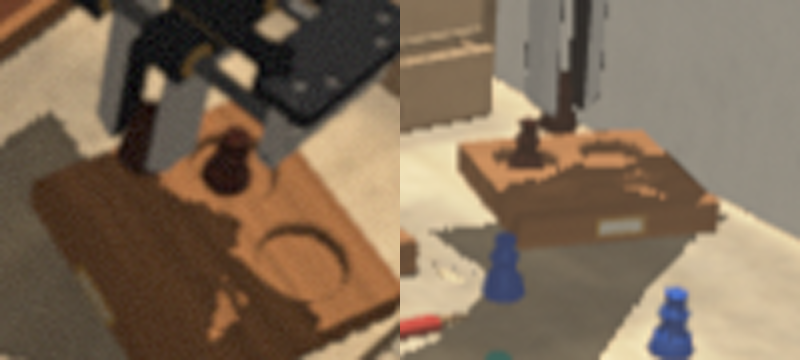

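```bash
python3 -m jog '[[0,0.0005,0.025,0,0],[0,0,0.015,0,0],[0,0,0,0,0],[0,0,0.004,0,0],[0,0,0,0,0]]'; python3 -m jog '[[0,0,0.004,0,0],[0,0,0,0,0]]'
```

```text
time_s: 22.65
ee_pos: [595.6, -161.6, 29.3]
eef_rot: [3.141, -0.0, 0.099]
contact_force: [0.8, 0.8, -0.2]
width: 18.5
grasp_force: 19.6
time_s: 22.9
ee_pos: [595.3, -161.4, 24.8]
eef_rot: [-3.141, 0.0, 0.099]
contact_force: [-0.6, -0.9, -0.5]
width: 18.4
grasp_force: 19.6
```

```bash
python3 -m jog '[[0,0,0.001,0,0],[0,0,0,0,0.4],[0,0,0,0,0.4],[0,0,0,0,0.4]]'; python3 -m jog '[[0,0,-0.03,0,0.4],[0,0,-0.04,0,0.5],[0,0,-0.04,0,0.53]]';python3 -m jog '[[-0.0449,0.0145,0,0,0.53],[-0.0449,0.0145,0,0,0.53],[-0.0448,0.0145,0,0,0.53],[-0.0448,0.0145,0,0,0.53],[0,0,0,0,0.53]]'; python3 -m jog '[[0,0,0.05,0,0.53],[0,0,0.035,0,0.53],[0,0,0,0,0.53],[0,0,0,0,0.53]]'
python3 - <<'E'
from h import *
a=cam("scene");b=cam("side");c=cam("wrist")
f=lambda c,x,y:cv2.resize(c["img"][y:y+140,x:x+155],(400,360),interpolation=cv2.INTER_CUBIC)
cv2.imwrite("pics/p8.png",np.hstack([f(a,270,225),f(b,300,150)]))
for c in(a,b): print(proj(c,[[422.5,-237,0],[422.5,-237,38]]).round(1).tolist())
E
```

```text
time_s: 23.4
ee_pos: [595.5, -161.5, 24.1]
eef_rot: [3.142, -0.0, 0.099]
contact_force: [-0.0, -1.0, -0.4]
width: 37.6
grasp_force: 0.0
time_s: 23.78
ee_pos: [595.2, -161.5, 135.1]
eef_rot: [3.142, 0.001, 0.099]
contact_force: [0.8, -0.0, -0.2]
width: 49.5
grasp_force: 0.0
time_s: 24.4
ee_pos: [419.4, -238.4, 134.7]
eef_rot: [-3.141, 0.001, 0.092]
contact_force: [0.6, -0.1, 0.2]
width: 50.1
grasp_force: 0.0
time_s: 24.9
ee_pos: [423.6, -237.4, 49.9]
eef_rot: [3.141, -0.001, 0.099]
contact_force: [-0.3, -0.3, 0.8]
width: 49.9
grasp_force: 0.0
[[308.2, 349.2], [308.8, 340.0]]
[[397.0, 228.5], [399.0, 212.9]]
```

View pics/p8.png

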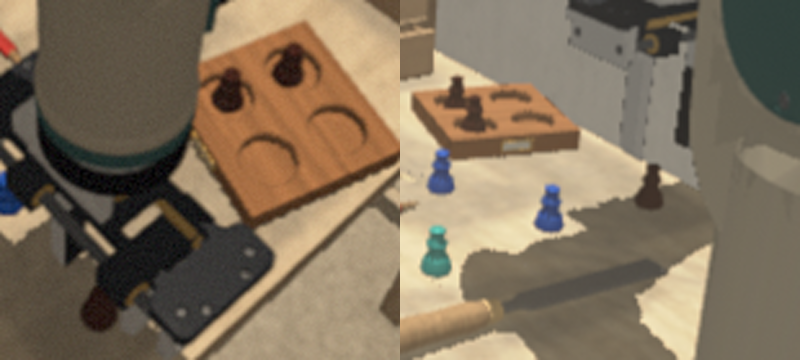

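Foot A stands upright in its nest. Foot B's base is at side px (397,230), as predicted, so I'll descend.

```bash
python3 -m jog '[[0,0,0.022,0,0.53],[0,0,0.014,0,0.53],[0,0,0,0,0.53],[0,0,0,0,0],[0,0,0,0,0]]' 20; python3 -m jog '[[0,0,0,0,0],[0,0,0,0,0],[0,0,-0.02,0,0],[0,0,-0.04,0,0],[0,0,-0.03,0,0]]'; python3 -m jog '[[0,0,0,0,0]]'
```

```text
time_s: 25.68
ee_pos: [422.9, -237.2, 13.5]
eef_rot: [3.141, -0.001, 0.099]
contact_force: [-0.1, 0.4, 0.3]
width: 33.0
grasp_force: 0.0
time_s: 26.3
ee_pos: [422.6, -237.1, 104.3]
eef_rot: [3.141, 0.0, 0.098]
contact_force: [0.6, -0.4, 0.1]
width: 18.8
grasp_force: 19.6
time_s: 26.42
ee_pos: [423.8, -237.6, 104.6]
eef_rot: [3.139, -0.003, 0.099]
contact_force: [-0.3, 0.3, 0.2]
width: 18.8
grasp_force: 19.6
```

```bash
python3 -m jog '[[0.0408,-0.001,0,0,0],[0.0408,-0.001,0,0,0],[0.0408,-0.001,0,0,0],[0.0408,-0.001,0,0,0],[0,0,0,0,0]]'; python3 -m jog '[[0,0,0.03,0,0],[0,0,0.02,0,0],[0,0,0,0,0],[0,0,0,0,0]]'
```

```text
time_s: 27.05
ee_pos: [587.0, -214.9, 100.9]
eef_rot: [-3.141, 0.0, 0.103]
contact_force: [-0.3, -1.2, -0.8]
width: 18.7
grasp_force: 19.6
time_s: 27.55
ee_pos: [584.6, -217.4, 53.5]
eef_rot: [3.141, -0.0, 0.098]
contact_force: [0.1, 0.6, 0.3]
width: 18.6
grasp_force: 19.6
```

```bash
python3 -m jog '[[0.0005,0,0.015,0,0],[0,0,0.009,0,0],[0,0,0,0,0],[0,0,0.004,0,0],[0,0,0,0,0]]'; python3 -m jog '[[0,0,0.001,0,0],[0,0,0,0,0],[0,0,0,0,0.35],[0,0,0,0,0.35],[0,0,0,0,0.35]]'; python3 -m jog '[[0,0,-0.03,0,0.35],[0,0,-0.04,0,0.35],[-0.0,0,-0.04,0,0.35],[-0.05,0,-0.03,0,0.35],[-0.05,0,0,0,0.35]]'; python3 -m jog '[[0,0,0,0,0.35],[0,0,0,0,0.35]]'
python3 - <<'E'
from h import *
import pickle
c=cam("wrist");a=cam("scene");pickle.dump((c,a),open("w9.pkl","wb"))
s=cv2.resize(a["img"][120:320,200:430],(400,348),interpolation=cv2.INTER_CUBIC);w=cv2.resize(c["img"][0:330,100:480],(400,348))
cv2.imwrite("pics/p9.png",np.hstack([w,s]))
E
```

```text
time_s: 28.18
ee_pos: [585.1, -216.8, 24.9]
eef_rot: [-3.142, 0.0, 0.099]
contact_force: [-0.2, 0.3, 0.1]
width: 18.6
grasp_force: 19.6
time_s: 28.8
ee_pos: [585.2, -216.8, 24.0]
eef_rot: [3.142, 0.0, 0.099]
contact_force: [0.1, -0.1, 0.3]
width: 32.9
grasp_force: 0.0
time_s: 29.42
ee_pos: [485.7, -228.0, 166.1]
eef_rot: [3.139, -0.004, 0.1]
contact_force: [-1.0, -0.2, -0.6]
width: 33.0
grasp_force: 0.0
time_s: 29.68
ee_pos: [486.5, -226.4, 164.2]
eef_rot: [-3.142, -0.001, 0.099]
contact_force: [-0.2, -0.3, 0.4]
width: 33.1
grasp_force: 0.0
```

View pics/p9.png

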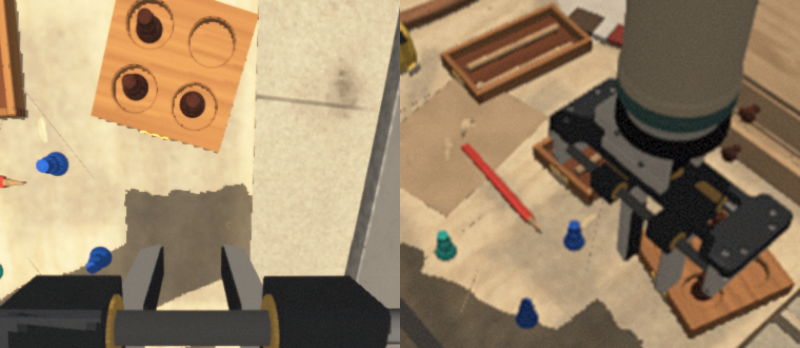

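The wrist view shows both feet upright and centred in the two near nests (133,90 and 193,103), with the stored foot untouched. Both dowels were seen lying flat and clear of the stored ones, so I'm handing in.

```bash
python3 -c "
from cell import ctrl
print(ctrl.job_done())"
```

```text
the job is handed in; nothing more can be done
None
```

I handed the job in at about 30 s of the 102 s limit: both dowels lie in their trays clear of the stored ones, both feet stand upright in the board's two near nests, and the stored parts look untouched in the pictures (no verdict was returned).

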